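# Make up two battery-pack repair kits in their foam trays

## Task

Make up the two repair kits from the loose stock on the bench: the magenta sleeve, the orange cell with the black end and the white hexagon cap go into the blue tray, and the slim rainbow sleeve and the white-and-orange cell with the red end go into the orange tray. Lay each part down in the foam pocket cut for it, flat on the pocket's floor (round pocket for the cap, long pocket for the sleeve, short pocket for the cell; either way round). Leave the lime sleeve, the tan hexagon jig and the tape roll where they are.

Things in the scene. Friction and masses are not known exactly. Their poses are not given: they have to be found in the camera images.
- magenta_sleeve_mid (a point): Centre of the magenta aluminium sleeve lying on the bench, 106 long (its x) x 26 x 26 mm, a square tube with rounded edges; axes are the sleeve's own, z up, centre 13 mm above its underside.
- rainbow_sleeve_mid (a point): Centre of the slim sleeve with brown, green and violet bands, lying on the bench, 88 long (its x) x 21 x 21 mm; centre 10.5 mm above its underside.
- black_cell_mid (a point): Centre of the short round cell that shows an orange wrap with a black patch and a black end (no red on it), lying on its side, 22 mm diameter, 38 mm long solid body along its y; centre 11 mm above the surface it lies on.
- red_cell_mid (a point): Centre of the short round cell in white and orange with a bright red end, lying on its side, 19.5 mm diameter, 38 mm long solid body along its y; centre 9.5 mm above the surface it lies on.
- hex_cap_mid (a point): Centre of the plain white hexagon cap lying flat, 26 mm across flats (flats face its x), 29 mm across corners (along its y), 9 mm high; centre 4.5 mm above its underside.
- blue_tray: Fixed blue kit tray, 150 (x) x 124 (y) mm, with dark foam inlay. Origin: centre of its underside, on the bench; z up. Rim 13, foam top 12, blue pocket floors 7 mm up; lugs stick out 9 mm at the short ends. Pockets (mm, centres): sleeve 118 (x) x 36 at x 0, y -32; cell 54 (x) x 32 at x -36, y +32; cap round, 40 across, at x +42, y +32, its floor 9 mm up.
- orange_tray: Fixed orange kit tray, 150 (x) x 124 (y) mm, with dark foam inlay. Origin: centre of its underside, on the bench; z up. Rim 13, foam top 12, orange pocket floors 7 mm up; lugs stick out 9 mm at the short ends. Pockets (mm, centres): sleeve 100 (x) x 31 at x 0, y -32; cell 54 (x) x 30 at x 0, y +32.
- lime_sleeve_mid (a point): Centre of the lime-yellow sleeve, 104 long (its x) x 26 x 26 mm, spare stock that stays on the bench; centre 13 mm above its underside.
- hex_jig_mid (a point): Centre of the tan hexagon jig with six small holes, 27 x 31 x 6 mm, stays on the bench; centre 3 mm above its underside.
- tape_roll_mid (a point): Centre of the blue tape roll lying flat, 69 mm diameter, 19 mm high, behind the work; stays where it is.
Not all that is in view belongs to the job. Leave any turquoise look-alike of the part that bears rainbow_sleeve_mid alone.

How it is judged (in metres and radians):
At the end, for the whole second after the job is handed in: All five parts released and at rest in their own pockets, centres within 9 mm of the pocket centre along and across, on the pocket floor (-4/+2.5 mm), sleeves and cells along the pocket within 0.25 rad, cap flat within 0.15 rad; lime sleeve, jig and tape within 30 mm of their start (x of magenta_sleeve_mid in the frame of blue_tray between -0.009 and 0.009 m and y of magenta_sleeve_mid in the frame of blue_tray between -0.041 and -0.023 m and z of magenta_sleeve_mid in the frame of blue_tray between 0.016 and 0.0225 m and angle between the x axis of magenta_sleeve_mid and the x axis of blue_tray, either way round below 0.25 rad and x of black_cell_mid in the frame of blue_tray between -0.045 and -0.027 m and y of black_cell_mid in the frame of blue_tray between 0.023 and 0.041 m and z of black_cell_mid in the frame of blue_tray between 0.014 and 0.0205 m and angle between the y axis of black_cell_mid and the x axis of blue_tray, either way round below 0.25 rad and x of hex_cap_mid in the frame of blue_tray between 0.033 and 0.051 m and y of hex_cap_mid in the frame of blue_tray between 0.023 and 0.041 m and z of hex_cap_mid in the frame of blue_tray between 0.0095 and 0.016 m and angle between hex_cap_mid's own z axis and vertical below 0.15 rad and x of rainbow_sleeve_mid in the frame of orange_tray between -0.009 and 0.009 m and y of rainbow_sleeve_mid in the frame of orange_tray between -0.041 and -0.023 m and z of rainbow_sleeve_mid in the frame of orange_tray between 0.0135 and 0.02 m and angle between the x axis of rainbow_sleeve_mid and the x axis of orange_tray, either way round below 0.25 rad and x of red_cell_mid in the frame of orange_tray between -0.009 and 0.009 m and y of red_cell_mid in the frame of orange_tray between 0.023 and 0.041 m and z of red_cell_mid in the frame of orange_tray between 0.0125 and 0.019 m and angle between the y axis of red_cell_mid and the x axis of orange_tray, either way round below 0.25 rad and distance of each of lime_sleeve_mid, hex_jig_mid, tape_roll_mid from where it was at the start of the episode below 0.03 m); the robot touches nothing.
It fails at once if a thing that should be left alone (lime sleeve, hexagon jig, tape roll) was shifted by more than 30 mm (distance of any of lime_sleeve_mid, hex_jig_mid, tape_roll_mid from where it was at the start of the episode above 0.03 m).
It also fails if it takes over 120 s, if anything falls off the work surface, if the arm or the gripper's body presses on something with over 40 N, if the wrist force passes 120 N, or if a joint passes its speed limit or range.

## Robot

A 6-joint arm with a two-finger parallel gripper is mounted at the origin on a cart in front of the work surface, level with it; the furniture and walls round the work are solid. World frame = base frame: x ahead of the robot, y to its left, z up, the work surface at z = 0. Lengths are in mm, angles in degrees, forces in N, time in s.
With the tool pointing down it reaches from about 350 to 850 mm from the base axis. Payload 8.1 kg.
Tool frame: the origin (TCP) lies at the very end of the fingers, on their centre line; the grasp point (between the pads) lies 19 mm behind it; z points along the fingers, y is the line along which they close (so a half turn about z gives the same grasp; the last joint's range is limited). The gripper opens to 85 mm and grips with 20 to 120 N. Pads are 22 mm wide; open, the fingers measure 114 mm over their backs; the gripper's body (76 mm by 85 mm) begins 54 mm behind the grasp point. The pads swing forward as they close: fully open they stand 13 mm farther back than shut.
Start: joints at [-77.258, 7.471, 85.268, -0, 87.261, -4.893], TCP at [181.798, -571.8, 231.292] pointing down, gripper open.
Joint ranges: [-169.43, 169.43], [-51.17, 129.36], [1.28, 143.12], [-76.62, 256.62], [0, 156.53], [-152.29, 152.29]. Speed limits (degrees/s): [136.94, 136.94, 159.86, 180, 180, 180].

## Interface

Orientations are given as [roll, pitch, yaw] about the fixed x, y, z axes, in that order (R = Rz(yaw) Ry(pitch) Rx(roll)).
In Python, from bench import sense, eyes, job, models gives the robot as it stands. The module is installed in compiled form; this text tells all that it offers.
- The arm moves only by the tool apply_moves, never from a script. Its argument "rows" is a list of rows, each a list of 6 numbers: the shift along the tool's x, y, z in mm, then the turn, a rotation vector about the tool's x, y, z in rad. In form: [[dx, dy, dz, rx, ry, rz], ...]. A call has exactly 5 rows; each row shifts and turns the commanded pose from where the row before left it, along the tool's axes as they then stand; what a row does not reach is not made up. A row lasts 1/8 s, in which the tool goes at most 62.5 mm and 10.7 degrees, less where a joint would pass 70% of its speed; a pose out of reach is approached as far as the arm can. A call is refused whole if a number of a shift passes 62.5 or a number of a turn 0.188, either way. A call with a gripper value outside its range is refused whole. "fingers" is the finger opening in mm, from 0 to 85.4, set as the call begins (left out, the last holds). The fingers move at their own pace and stop on an object; "grip_force" is the grip in N (left out, the last holds). Time passes only in rows, so rows that do not move let the fingers close, or fill a call up. It gives the time, the measured TCP pose, the force, the opening and the grip force at its end, in the units of the state.
- sense(): the state, without advancing time (a new reading comes with each control period).
- eyes.snapshot(name): name is "side" or "top"; returns (picture, depth): 400x640x3 uint8, red, green, blue; 400x640 float32, mm along the optical axis (not along the pixel's ray), 0 where there is no reading.
- eyes.get_calibration(name): a dict with "intrinsics" (3x3 intrinsics, pixels), "R" (3x3) and "t" (3): a world point X has camera coordinates R X + t. Camera axes: x right, y down, z forward; pixel columns grow to the right and rows downward; lengths in mm; the calibration is good to about 2 mm. A picture is of the moment at which its call begins. get_calibration takes no time and is no camera call.
- job.hand_in(): hands the job in; it is judged then, once.
Trained networks look in the newest picture that a camera, given by its name, has taken for a name from the list of things; names that differ only in an ending like _2 or _b are one class to them, and where a whole thing is asked for, a point or a joint stands for the part that bears it (a point fixed in the world has none). Each returns a list of dicts, best first, with "confidence" (0 to 1); they miss things now and then, are a little off and sometimes report something else, mostly with a low value. They report only what shows in the picture. A call takes as long as a camera call. They do not tell look-alikes from the thing itself.
- models.boxes_of(name, camera): "xyz" ([x, y, z] in mm, in world coordinates, good to about 4 mm: the middle of the surface that is visible of it).
- models.cut_out(name, camera): "pixels" (400x640 bool, what is visible of it).
- models.place_of(name, camera): "xyz" ([x, y, z] in mm, in world coordinates, good to about 4 mm: a listed point, or the origin of a listed thing).
The state is a dict: "time": time; "joint_pos": joint angles; "qd": joint speeds; "joint_efforts": joint torques, N m; "tool_pos": TCP position; "tcp_rot": TCP orientation; "ft_force": force on the tool from outside, world axes, zero at the start; "wrist_torque": the same for the moment, N m; "finger_gap": finger opening in mm; "grip_force": force on a finger pad.
Only numpy, scipy, OpenCV 4.12 (cv2) and the standard library are available. Lean on these libraries where they do the work, as an engineer would, in place of code of your own. Each camera call takes 0.05 s, during which the arm holds its last target. There are 200 camera calls.

## Working session

There is one attempt and no reset: what is moved stays moved. The work goes in short steps, Python scripts to look and compute and a tool call to move; the robot and the scene stay as the last step left them, time stands still between calls to the robot, and variables do not carry over. Pictures are saved under pics/ and viewed, at most 14 in all, crops included, and the job is handed in when it is done.

Besides the shell and the picture viewer there is one more tool, called after "Request:" as name([rows], argument=value, ...), one row to a line, values as JSON. apply_moves: Moves the arm, as the interface text tells. Its arguments: {"type":"object","properties":{"rows":{"type":"array"},"fingers":{"type":"number"},"grip_force":{"type":"number"}},"required":["rows"]}

```bash
mkdir -p pics
cat > h.py <<'E'
import numpy as np, cv2
from bench import sense, eyes, job, models
def snap(n,f=None):
    p,d=eyes.snapshot(n)
    if f: cv2.imwrite('pics/'+f,p[:,:,::-1])
    return p,d
def world(n,d,mask):
    c=eyes.get_calibration(n);K=np.array(c['intrinsics']);R=np.array(c['R']);t=np.array(c['t'])
    v,u=np.nonzero(mask&(d>0));z=d[v,u]
    X=np.c_[(u-K[0,2])/K[0,0]*z,(v-K[1,2])/K[1,1]*z,z]
    return (X-t)@R, u, v
E
python3 - <<'E'
from h import *
s=sense();print(s['time'],s['tool_pos'],s['tcp_rot'])
for n in ('top','side'):
    snap(n,n+'0.png');c=eyes.get_calibration(n);print(n,np.round(-np.array(c['R']).T@np.array(c['t'])),np.round(c['R'],2).tolist(),c['intrinsics'])
    for o in 'magenta_sleeve_mid rainbow_sleeve_mid black_cell_mid red_cell_mid hex_cap_mid blue_tray orange_tray lime_sleeve_mid hex_jig_mid tape_roll_mid'.split():
        print(o,[(round(r['confidence'],2),np.round(r['xyz']).tolist()) for r in models.place_of(o,n)[:4]])
print(sense()['time'])
E
```

```text
0.0 [ 181.66863584 -571.25421536  230.22354797] [-1.79892286e+02 -8.08782330e-03  1.76360419e+01]
top [ 447.  -49. 1095.] [[0.02, -1.0, 0.0], [-0.99, -0.02, -0.13], [0.13, 0.0, -0.99]] [[375.35152424   0.         315.42934753]
 [  0.         375.35152424 201.77634908]
 [  0.           0.           1.        ]]
magenta_sleeve_mid [(0.78, [592.0, -156.0, 18.0]), (0.64, [437.0, -352.0, 17.0]), (0.58, [434.0, -57.0, 3.0])]
rainbow_sleeve_mid [(0.71, [425.0, -450.0, 9.0]), (0.53, [579.0, -273.0, 9.0])]
black_cell_mid [(0.49, [435.0, -351.0, 19.0])]
red_cell_mid [(0.55, [436.0, -143.0, 10.0])]
hex_cap_mid [(0.56, [435.0, -58.0, 2.0])]
blue_tray [(0.59, [547.0, 338.0, 5.0])]
orange_tray [(0.83, [503.0, 139.0, 0.0])]
lime_sleeve_mid [(0.75, [572.0, -76.0, 12.0]), (0.73, [438.0, -142.0, 11.0])]
hex_jig_mid [(0.58, [445.0, -252.0, -0.0])]
tape_roll_mid [(0.69, [715.0, 106.0, 7.0])]
side [  612. -1275.   757.] [[1.0, 0.03, 0.01], [0.03, -0.5, -0.87], [-0.02, 0.87, -0.5]] [[444.30010487   0.         315.65736713]
 [  0.         444.30010487 200.71504377]
 [  0.           0.           1.        ]]
magenta_sleeve_mid [(0.79, [591.0, -155.0, 8.0])]
rainbow_sleeve_mid [(0.75, [422.0, -456.0, 15.0])]
black_cell_mid [(0.53, [431.0, -350.0, 14.0])]
red_cell_mid [(0.61, [438.0, -142.0, 8.0]), (0.58, [448.0, -256.0, 4.0])]
hex_cap_mid [(0.55, [431.0, -54.0, 10.0])]
blue_tray [(0.61, [553.0, 339.0, -0.0])]
orange_tray [(0.77, [502.0, 137.0, -1.0]), (0.63, [443.0, -255.0, 4.0])]
lime_sleeve_mid [(0.6, [571.0, -81.0, 13.0])]
hex_jig_mid []
tape_roll_mid [(0.65, [717.0, 111.0, 14.0])]
1.1
```

Run:
```python
import cv2
a=cv2.imread('pics/top0.png');b=cv2.imread('pics/side0.png')
cv2.imwrite('pics/top0b.png',cv2.resize(a[80:330,120:560],(800,455),interpolation=cv2.INTER_CUBIC))
```

```text
(no output)
```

View pics/top0.png

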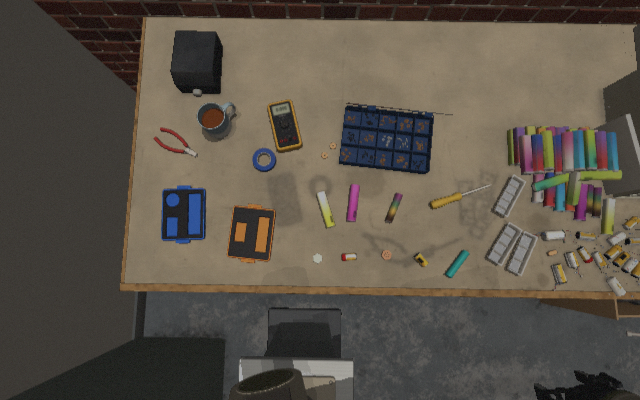

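View pics/side0.png

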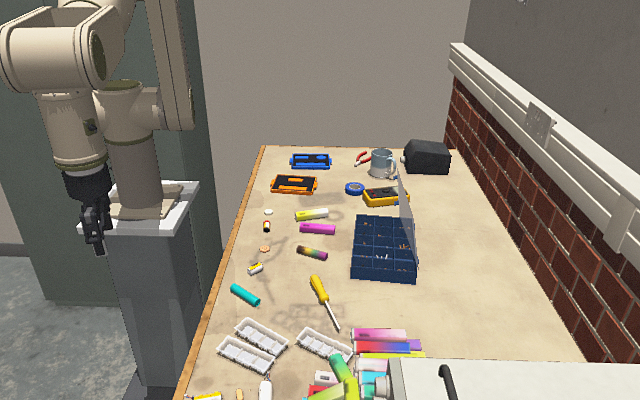

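Top view: the magenta sleeve is at (353,202). The slim banded rainbow sleeve is at (394,207), and its turquoise look-alike at (457,263) is to be left. The cell with a red end is at (348,257) and the orange/black cell at (421,259). The white cap is at (318,258), the tan jig with holes at (387,254) and the lime sleeve at (325,208). The blue tray is at (184,214) and the orange tray at (252,233). Next I'll confirm these in one crop and fit their poses.

```bash
cat >> h.py <<'E'
SEED=dict(magenta_sleeve_mid=(592,-156,26),rainbow_sleeve_mid=(579,-273,21),black_cell_mid=(434,-351,22),red_cell_mid=(437,-143,19.5),hex_cap_mid=(433,-57,9),lime_sleeve_mid=(572,-78,26),hex_jig_mid=(445,-253,6))
def fit(d,n,seed,h,rad=65,lo=None):
    # plane-refined height map points near seed above lo -> min-area rect
    P,u,v=world(n,d,np.ones(d.shape,bool))
    near=np.hypot(P[:,0]-seed[0],P[:,1]-seed[1])<rad
    P=P[near]; bg=np.median(P[P[:,2]<h*.35,2]) if (P[:,2]<h*.35).any() else 0
    Q=P[P[:,2]-bg>(lo or h*.5)]
    r=cv2.minAreaRect(Q[:,:2].astype(np.float32))
    (c,(w,l),a)=r
    if w<l: a+=90; w,l=l,w
    return np.round(c,1),round(w,1),round(l,1),round((a+90)%180-90,1),round(float(bg),1),round(float(np.percentile(Q[:,2],90)),1),len(Q)
E
python3 - <<'E'
from h import *
p,d=snap('top')
cv2.imwrite('pics/c.png',cv2.resize(p[180:285,300:475,::-1],(800,480),interpolation=cv2.INTER_CUBIC))
ps,ds=snap('side')
for k,(x,y,h) in SEED.items():
    rad=65 if 'sleeve' in k else 35
    if k=='lime_sleeve_mid' or k.startswith('mag'): rad=62
    print(k)
    for n,dd in (('top',d),('side',ds)):
        try: print('  ',n,fit(dd,n,(x,y),h,rad))
        except Exception as e: print(e)
# trays: colour masks
hsv=cv2.cvtColor(p,cv2.COLOR_RGB2HSV)
P=[]
for nm,(x,y),hr in (('blue',(549,338),(100,125)),('orange',(503,139),(5,20))):
    m=(hsv[...,0]>=hr[0])&(hsv[...,0]<=hr[1])&(hsv[...,1]>120)
    Q,u,v=world('top',d,m); k=np.hypot(Q[:,0]-x,Q[:,1]-y)<100
    Q=Q[k];u=u[k];v=v[k]
    print(nm,cv2.minAreaRect(Q[:,:2].astype(np.float32)),np.percentile(Q[:,2],[5,50,95]))
    M=np.zeros(m.shape,np.uint8);M[v,u]=255
    nc,lab,st,ce=cv2.connectedComponentsWithStats(M)
    for i in range(1,nc):
        if st[i,4]>20:
            q=Q[lab[v,u]==i]; (c,wh,a)=cv2.minAreaRect(q[:,:2].astype(np.float32)); print('  ',np.round(c,1),np.round(wh,1),round(a,1),np.round(q.mean(0),1),len(q))
cv2.imwrite('pics/t.png',cv2.resize(p[170:280,150:290,::-1],(764,600),interpolation=cv2.INTER_CUBIC))
E
```

```text
magenta_sleeve_mid
   top (array([ 591.9, -154.8]), 105.9, 25.9, -6.4, 0.2, 28.5, 332)
   side (array([ 589.9, -158. ]), 106.6, 29.0, -8.2, 1.3, 28.6, 256)
rainbow_sleeve_mid
   top (array([ 580.1, -273.4]), 86.4, 20.4, -22.3, 0.2, 23.0, 215)
   side (array([ 578.4, -276.4]), 88.9, 21.0, -23.8, 1.2, 22.3, 183)
black_cell_mid
   top (array([ 432.5, -350.6]), 41.1, 21.1, 45.7, 0.3, 22.9, 116)
   side (array([ 432.3, -351.8]), 40.6, 20.9, 45.9, 1.0, 22.9, 98)
red_cell_mid
   top (array([ 436.2, -145.1]), 40.6, 19.8, -89.0, 0.0, 20.8, 100)
   side (array([ 435.6, -145.3]), 45.3, 18.5, -82.7, 1.1, 20.4, 63)
hex_cap_mid
   top (array([427. , -60.2]), 50.6, 48.8, 5.6, -0.0, 11.3, 75)
   side (array([429.8, -54.4]), 24.7, 24.5, -30.6, 0.8, 12.1, 38)
lime_sleeve_mid
   top (array([578.3, -96. ]), 104.0, 69.2, 18.2, 0.1, 28.1, 328)
   side (array([570.9, -79.5]), 104.2, 30.2, 18.5, 1.9, 28.4, 214)
hex_jig_mid
   top (array([ 442.5, -253.7]), 66.2, 56.9, -88.9, -0.2, 8.5, 117)
   side (array([ 440.3, -251.7]), 60.8, 42.9, 75.0, 0.6, 9.0, 58)
blue ((550.5030517578125, 337.1897277832031), (164.6500701904297, 125.70266723632812), 3.191819667816162) [ 4.72090884  8.90130669 14.84099012]
   [550.5 336.9] [164.  124.6] 2.0 [541.6 325.5  12.6] 327
   [614.1 391.4] [16.2 36.3] 48.1 [614.4 391.7  13. ] 28
   [590.8 371.2] [40.6 38.7] 39.8 [591.5 371.8   9.5] 156
   [552.3 306. ] [121.   38.3] 2.5 [552.3 306.7   7.6] 524
   [513.  368.2] [56.2 34.6] 2.5 [513.6 369.3   8. ] 231
orange ((498.883056640625, 139.1617431640625), (127.33979797363281, 168.2548065185547), 85.15531921386719) [ 4.23134801  9.38066792 15.62535712]
   [498.9 139.2] [127.3 168.3] 85.2 [500.3 134.1  12.5] 399
   [495.3 106.3] [ 32.6 102. ] 84.9 [495.  106.8   7.8] 393
   [501.2 169.7] [32.2 56.6] 85.3 [501.4 170.6   7.9] 214
```

View pics/c.png

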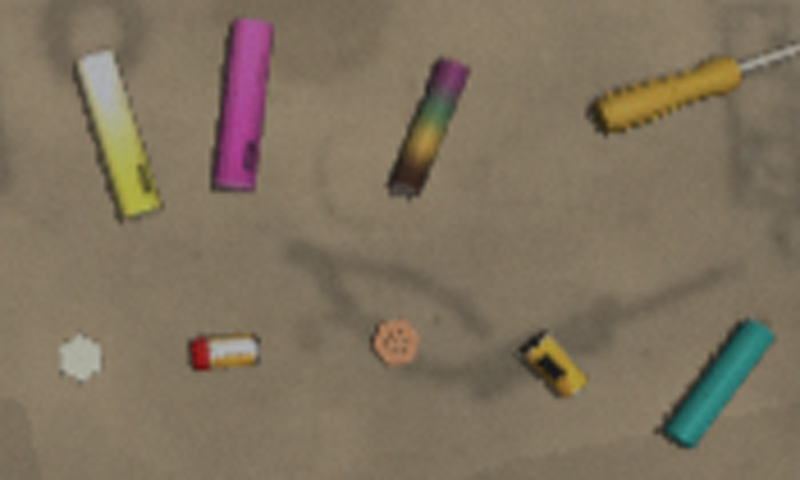

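View pics/t.png

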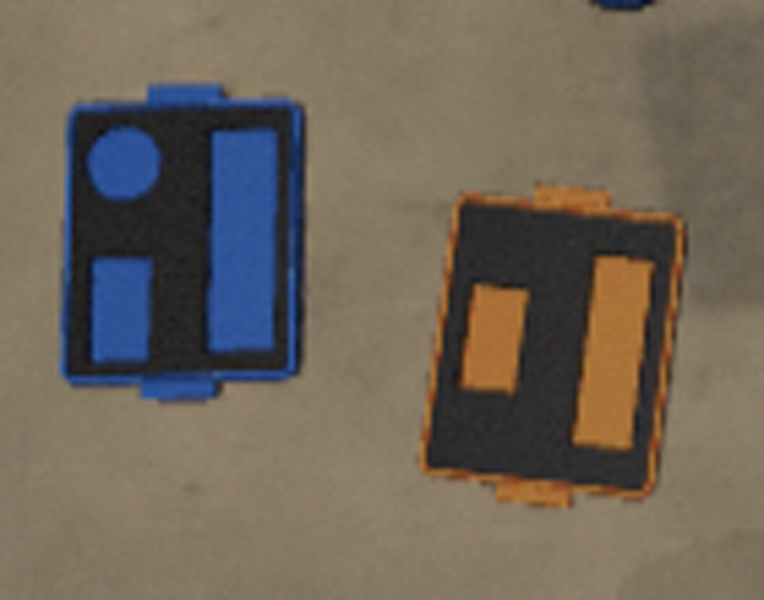

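The crop agrees with those identities: magenta (240,105), rainbow (430,130), red-ended cell (225,352), orange/black cell (553,365), plain white cap (80,357), jig with holes (397,342) and turquoise decoy (720,385). In the tray crop all pockets are empty. They are the blue tray's long (243,240), short (122,310) and round (124,163) pockets, and the orange tray's long (613,352) and short (495,338) pockets.

```bash
cat > plan.py <<'E'
import sys, json, numpy as np
from bench import sense
from scipy.spatial.transform import Rotation as Ro
# usage: plan.py "x,y,z,yaw,step" ... ; prints calls of 5 rows. start = measured pose, tool taken as pointing down
def R(y): return Ro.from_euler('xyz',[180,0,y],degrees=True).as_matrix()
s=sense(); p=np.array(s['tool_pos'],float); y=float(s['tcp_rot'][2])
print('t',round(s['time'],2),np.round(p,1),np.round(s['tcp_rot'],1),'gap',np.round(s['finger_gap'],1),'F',np.round(s['ft_force'],1))
rows=[]
for w in sys.argv[1:]:
    if w=='pad':
        while len(rows)%5: rows.append([0]*6)
        continue
    a=[float(v) for v in w.split(',')]; T=np.array(a[:3]); ty=a[3]; st=a[4] if len(a)>4 else 40
    while True:
        e=T-p; dy=ty-y
        n=int(max(np.ceil(np.linalg.norm(e)/st),np.ceil(abs(dy)/9),1)) if np.linalg.norm(e)>.5 or abs(dy)>.15 else 0
        if n==0: break
        sh=np.round(R(y).T@e/n,0 if n>1 else 1); r=round(-np.radians(dy/n),2 if n>1 else 3)
        if n==1 and abs(r)<.004: r=0
        p=p+R(y)@sh; y-=np.degrees(r); rows.append([*map(float,sh),0,0,r])
        if n==1: break
while len(rows)%5: rows.append([0]*6)
for i in range(0,len(rows),5): print(json.dumps(rows[i:i+5]).replace('.0,',',').replace('-0,','0,').replace('.0]',']'))
print('end',np.round(p,1),round(y,2))
E
python3 plan.py 591,-156,80,-7,45
python3 - <<'E'
from h import *
for n in('top','side'):
    p,d=snap(n); h=cv2.cvtColor(p,cv2.COLOR_RGB2HSV)
    q,u,v=world(n,d,(h[...,1]<70)&(h[...,2]>150)); k=np.hypot(q[:,0]-431,q[:,1]+57)<30; q=q[k]
    r=cv2.minEnclosingCircle(q[:,:2].astype(np.float32)); print(n,r,q.mean(0),k.sum(),[ (round(x['confidence'],2),np.round(x['xyz'],1)) for x in models.place_of('hex_cap_mid',n)[:2]])
E
```

```text
t 1.2 [ 181.8 -571.8  231.3] [180.   -0.   17.6] gap 85.3 F [-0.6  0.6  0.4]
[[37, -19, 11, 0, 0, 0.03], [36, -21, 11, 0, 0, 0.03], [36, -22, 11, 0, 0, 0.03], [35, -23, 11, 0, 0, 0.03], [34, -24, 11, 0, 0, 0.03]]
[[34, -25, 11, 0, 0, 0.03], [33, -26, 11, 0, 0, 0.03], [32, -26, 11, 0, 0, 0.03], [31, -28, 11, 0, 0, 0.03], [30, -28, 10, 0, 0, 0.03]]
[[29, -29, 11, 0, 0, 0.03], [29, -30, 10, 0, 0, 0.03], [28, -31, 11, 0, 0, 0.03], [26.3, -32.3, 10.3, 0, 0, 0.04], [0, 0, 0, 0, 0, 0]]
end [ 591. -156.   80.] -7.0
top ((431.1739196777344, -54.94330978393555), 13.352785110473633) [431.25183395 -54.89350851   8.58483956] 63 [(0.66, array([713.6, 105. ,   5.4])), (0.64, array([434.6, -55.3,   1.1]))]
side ((430.8194580078125, -57.23298645019531), 29.712879180908203) [431.82492789 -60.74893592   3.21860275] 135 [(0.53, array([428.9, -57. ,   4.9]))]
```

Request:
apply_moves([
  [37,-19,11,0,0,0.03],
  [36,-21,11,0,0,0.03],
  [36,-22,11,0,0,0.03],
  [35,-23,11,0,0,0.03],
  [34,-24,11,0,0,0.03],
], fingers=60, grip_force=50)

```text
time: 2.02
tool_pos: [328.7, -421.3, 176.1]
tcp_rot: [180.0, -0.0, 9.0]
ft_force: [0.1, 0.1, -0.3]
finger_gap: 60.0
grip_force: 0.0
```

Request:
apply_moves([
  [34,-25,11,0,0,0.03],
  [33,-26,11,0,0,0.03],
  [32,-26,11,0,0,0.03],
  [31,-28,11,0,0,0.03],
  [30,-28,10,0,0,0.03],
])

```text
time: 2.65
tool_pos: [475.0, -273.0, 122.1]
tcp_rot: [180.0, -0.0, 0.4]
ft_force: [0.0, 0.6, 0.1]
finger_gap: 59.9
grip_force: 0.0
```

Request:
apply_moves([
  [29,-29,11,0,0,0.03],
  [29,-30,10,0,0,0.03],
  [28,-31,11,0,0,0.03],
  [26.3,-32.3,10.3,0,0,0.04],
  [0,0,0,0,0,0],
])

```text
time: 3.28
tool_pos: [591.8, -153.4, 78.8]
tcp_rot: [-179.9, 0.1, -6.8]
ft_force: [-0.2, -0.8, -0.6]
finger_gap: 59.9
grip_force: 0.0
```

```bash
python3 plan.py 591,-156,8,-7,20
python3 - <<'E'
from h import *
p,d=snap('side'); cv2.imwrite('pics/g1.png',cv2.resize(p[150:290,220:400,::-1],(771,600)))
E
```

```text
t 3.27 [ 591.8 -153.4   78.8] [-1.799e+02  1.000e-01 -6.800e+00] gap 59.9 F [-0.2 -0.8 -0.6]
[[0, 1, 18, 0, 0, 0], [0, 1, 18, 0, 0, 0], [0, 0, 17, 0, 0, 0], [-0.5, 0.7, 17.8, 0, 0, 0], [0, 0, 0, 0, 0, 0]]
end [ 591. -156.    8.] -6.84
```

View pics/g1.png

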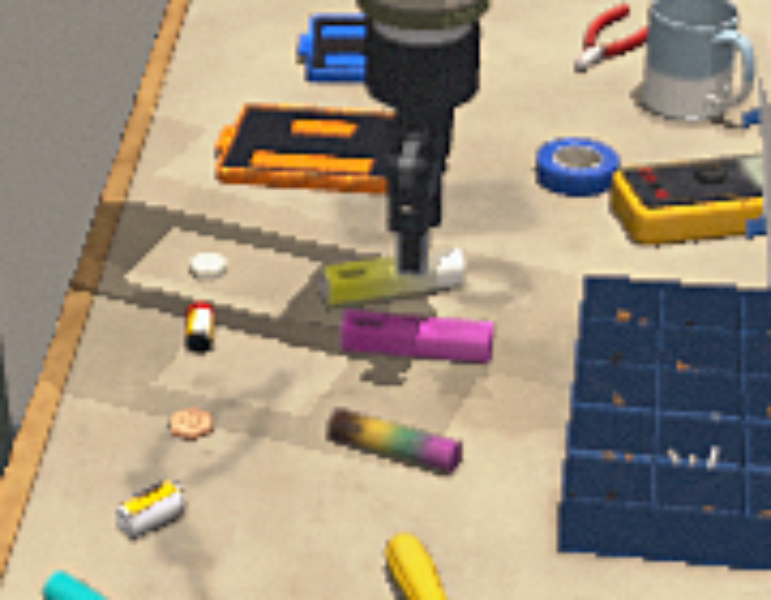

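Side crop: gripper stands over the magenta sleeve (417,335), jaws astride it and clear of the lime sleeve; the cell at (150,508) shows no red, the one at (200,325) has the red end.

Request:
apply_moves([
  [0,1,18,0,0,0],
  [0,1,18,0,0,0],
  [0,0,17,0,0,0],
  [-0.5,0.7,17.5,0,0,0],
  [0,0,0,0,0,0],
])

```text
time: 3.95
tool_pos: [588.2, -158.2, 6.9]
tcp_rot: [-179.9, 0.2, -7.0]
ft_force: [-0.2, 0.2, -0.0]
finger_gap: 59.7
grip_force: 0.0
```

Request:
apply_moves([
  [0,0,0,0,0,0],
  [0,0,0,0,0,0],
  [0,0,0,0,0,0],
  [0,0,0,0,0,0],
  [0,0,0,0,0,0],
], fingers=10)

```text
time: 4.58
tool_pos: [591.2, -159.0, 10.8]
tcp_rot: [180.0, -0.1, -7.0]
ft_force: [-0.6, 1.0, 5.4]
finger_gap: 24.3
grip_force: 49.8
```

Request:
apply_moves([
  [0,0,0,0,0,0],
  [0,0,-15,0,0,0],
  [0,0,-20,0,0,0],
  [0,0,-20,0,0,0],
  [0,0,-20,0,0,0],
])

```text
time: 5.2
tool_pos: [590.6, -158.8, 86.6]
tcp_rot: [180.0, -0.1, -7.0]
ft_force: [-0.3, 0.2, -0.9]
finger_gap: 24.1
grip_force: 49.2
```

```bash
python3 plan.py 552.3,306.2,83,2.5,40
```

```text
t 5.2 [ 590.6 -158.8   86.6] [ 1.8e+02 -1.0e-01 -7.0e+00] gap 24.1 F [-0.3  0.2 -0.9]
[[-8, -38, 0, 0, 0, -0.01], [-7, -38, 0, 0, 0, -0.01], [-7, -38, 0, 0, 0, -0.01], [-7, -38, 0, 0, 0, -0.02], [-6, -39, 0, 0, 0, -0.01]]
[[-6, -38, 1, 0, 0, -0.02], [-5, -39, 0, 0, 0, -0.01], [-4, -39, 1, 0, 0, -0.02], [-4, -39, 0, 0, 0, -0.01], [-3, -39, 1, 0, 0, -0.02]]
[[-3, -38, 0, 0, 0, -0.01], [-1.6, -38.9, 0.6, 0, 0, -0.016], [0, 0, 0, 0, 0, 0], [0, 0, 0, 0, 0, 0], [0, 0, 0, 0, 0, 0]]
end [552.3 306.2  83. ] 2.51
```

Request:
apply_moves([
  [-8,-38,0,0,0,-0.01],
  [-7,-38,0,0,0,-0.01],
  [-7,-38,0,0,0,-0.01],
  [-7,-38,0,0,0,-0.02],
  [-6,-39,0,0,0,-0.01],
])

```text
time: 5.82
tool_pos: [574.6, 36.1, 85.8]
tcp_rot: [-180.0, -0.1, -3.5]
ft_force: [0.2, -0.7, 0.1]
finger_gap: 24.5
grip_force: 49.2
```

Request:
apply_moves([
  [-6,-38,1,0,0,-0.02],
  [-5,-39,0,0,0,-0.01],
  [-4,-39,1,0,0,-0.02],
  [-4,-39,0,0,0,-0.01],
  [-3,-39,1,0,0,-0.02],
])

```text
time: 6.45
tool_pos: [558.5, 231.0, 82.9]
tcp_rot: [-180.0, -0.1, 1.1]
ft_force: [0.7, -0.5, -0.4]
finger_gap: 24.3
grip_force: 49.2
```

Request:
apply_moves([
  [-3,-38,0,0,0,-0.01],
  [-1.5,-39,0.5,0,0,-0.016],
  [0,0,0,0,0,0],
  [0,0,0,0,0,0],
  [0,0,0,0,0,0],
])

```text
time: 7.08
tool_pos: [552.3, 305.4, 81.3]
tcp_rot: [180.0, -0.0, 2.4]
ft_force: [0.2, -0.2, -1.1]
finger_gap: 24.4
grip_force: 49.2
```

```bash
python3 - <<'E'
from h import *
p,d=snap('side','m1.png')
for i in range(3):
    s=sense(); print(s['time'],np.round(s['tool_pos'],1)); 
    P,u,v=world('side',d,np.ones(d.shape,bool)); h=cv2.cvtColor(p,cv2.COLOR_RGB2HSV).reshape(-1,3)
    if i<2: p,d=snap('side')
m=(cv2.cvtColor(p,cv2.COLOR_RGB2HSV)[...,0]>140)&(cv2.cvtColor(p,cv2.COLOR_RGB2HSV)[...,0]<165)&(cv2.cvtColor(p,cv2.COLOR_RGB2HSV)[...,1]>90)
Q,_,_=world('side',d,m);k=np.hypot(Q[:,0]-552,Q[:,1]-306)<80;Q=Q[k]
print(len(Q),cv2.minAreaRect(Q[:,:2].astype(np.float32)),np.percentile(Q[:,2],[2,50,98]), Q[:,0].min(),Q[:,0].max())
E
python3 plan.py 552.3,306.2,40,2.5,20
```

```text
7.125 [552.3 305.3  81.2]
7.175 [552.3 305.4  81.2]
7.225 [552.3 305.5  81.1]
153 ((549.7158203125, 298.19580078125), (65.9317626953125, 108.38951110839844), 80.41111755371094) [75.59340991 89.58011945 99.97810177] 501.3531180816828 604.372932496847
t 7.22 [552.3 305.5  81.1] [180.    0.    2.4] gap 24.5 F [ 0.5  0.1 -1.4]
[[0, 0, 14, 0, 0, -0], [0, 0, 14, 0, 0, -0], [0.1, -0.7, 13.1, 0, 0, 0], [0, 0, 0, 0, 0, 0], [0, 0, 0, 0, 0, 0]]
end [552.3 306.2  40. ] 2.43
```

Request:
apply_moves([
  [0,-0.5,16,0,0,0],
  [0,0,16,0,0,0],
  [0,0,16,0,0,0],
  [0,0,12,0,0,0],
  [0,0,0,0,0,0],
])

```text
time: 7.85
tool_pos: [551.3, 306.7, 19.6]
tcp_rot: [180.0, 0.1, 2.5]
ft_force: [-0.2, -1.0, 0.2]
finger_gap: 24.5
grip_force: 49.2
```

Request:
apply_moves([
  [0,0,1,0,0,0],
  [0,0,1,0,0,0],
  [0,0,1,0,0,0],
  [0,0,0,0,0,0],
  [0,0,0,0,0,0],
])

```text
time: 8.48
tool_pos: [552.0, 306.9, 18.1]
tcp_rot: [-180.0, -0.0, 2.5]
ft_force: [0.2, 0.3, -1.3]
finger_gap: 24.3
grip_force: 49.2
```

Request:
apply_moves([
  [0,0,1,0,0,0],
  [0,0,0,0,0,0],
  [0,0,0,0,0,0],
  [0,0,0,0,0,0],
  [0,0,0,0,0,0],
])

```text
time: 9.1
tool_pos: [552.1, 307.0, 17.8]
tcp_rot: [-180.0, -0.0, 2.5]
ft_force: [-2.9, -1.6, 5.1]
finger_gap: 24.2
grip_force: 49.9
```

Request:
apply_moves([
  [0,0,0,0,0,0],
  [0,0,0,0,0,0],
  [0,0,0,0,0,0],
  [0,0,0,0,0,0],
  [0,0,-5,0,0,0],
], fingers=45)

```text
time: 9.72
tool_pos: [551.5, 306.7, 21.6]
tcp_rot: [180.0, 0.1, 2.5]
ft_force: [0.1, -0.4, -0.1]
finger_gap: 44.9
grip_force: 0.0
```

Request:
apply_moves([
  [0,0,-15,0,0,0],
  [0,0,-25,0,0,0],
  [0,0,-25,0,0,0],
  [0,0,0,0,0,0],
  [0,0,0,0,0,0],
])

```text
time: 10.35
tool_pos: [551.9, 306.9, 87.0]
tcp_rot: [-180.0, -0.0, 2.5]
ft_force: [-0.2, -0.6, -1.0]
finger_gap: 45.0
grip_force: 0.0
```

```bash
python3 plan.py 432.4,-351,80,46,50
```

```text
t 10.35 [551.9 306.9  87. ] [-180.    -0.     2.5] gap 45.0 F [-0.2 -0.6 -1. ]
[[-11, 47, 0, 0, 0, -0.05], [-13, 46, 1, 0, 0, -0.05], [-15, 45, 0, 0, 0, -0.05], [-17, 44, 1, 0, 0, -0.06], [-20, 43, 0, 0, 0, -0.05]]
[[-22, 42, 1, 0, 0, -0.06], [-25, 41, 0, 0, 0, -0.05], [-27, 40, 1, 0, 0, -0.06], [-29, 38, 0, 0, 0, -0.05], [-31, 36, 1, 0, 0, -0.06]]
[[-33, 35, 0, 0, 0, -0.05], [-35, 33, 1, 0, 0, -0.06], [-36, 31, 0, 0, 0, -0.05], [-38.4, 28.6, 1, 0, 0, -0.059], [0, 0, 0, 0, 0, 0]]
end [ 432.4 -351.    80. ] 46.0
```

Request:
apply_moves([
  [-11,47,0,0,0,-0.05],
  [-13,46,1,0,0,-0.05],
  [-15,45,0,0,0,-0.05],
  [-17,44,1,0,0,-0.06],
  [-20,43,0,0,0,-0.05],
])

```text
time: 10.98
tool_pos: [507.8, 71.3, 83.6]
tcp_rot: [-180.0, 0.1, 17.5]
ft_force: [0.4, -0.5, -0.3]
finger_gap: 45.2
grip_force: 0.0
```

Request:
apply_moves([
  [-22,42,1,0,0,-0.06],
  [-25,41,0,0,0,-0.05],
  [-27,40,1,0,0,-0.06],
  [-29,38,0,0,0,-0.05],
  [-31,36,1,0,0,-0.06],
])

```text
time: 11.6
tool_pos: [464.8, -163.5, 80.9]
tcp_rot: [-179.9, 0.0, 33.6]
ft_force: [1.2, 0.2, 0.2]
finger_gap: 44.9
grip_force: 0.0
```

Request:
apply_moves([
  [-33,35,0,0,0,-0.05],
  [-35,33,1,0,0,-0.06],
  [-36,31,0,0,0,-0.05],
  [-38.5,28.5,1,0,0,-0.059],
  [0,0,0,0,0,0],
])

```text
time: 12.22
tool_pos: [430.7, -353.4, 78.7]
tcp_rot: [-179.9, 0.0, 45.8]
ft_force: [0.3, 1.3, -0.0]
finger_gap: 45.4
grip_force: 0.0
```

Request:
apply_moves([
  [0,0,20,0,0,0],
  [0,0,10,0,0,0],
  [0,0,0,0,0,0],
  [0,0,0,0,0,0],
  [0,0,0,0,0,0],
])

```text
time: 12.85
tool_pos: [432.9, -351.1, 50.7]
tcp_rot: [179.9, 0.0, 46.0]
ft_force: [0.2, 0.3, -1.3]
finger_gap: 45.1
grip_force: 0.0
```

```bash
python3 plan.py 432.4,-351,6,46,15
python3 - <<'E'
from h import *
p,d=snap('top')
h=cv2.cvtColor(p,cv2.COLOR_RGB2HSV)
m=(h[...,0]>140)&(h[...,0]<165)&(h[...,1]>90)
Q,_,_=world('top',d,m);Q=Q[np.hypot(Q[:,0]-552,Q[:,1]-306)<80]
print(len(Q),cv2.minAreaRect(Q[:,:2].astype(np.float32)),np.percentile(Q[:,2],[5,50,95]))
E
```

```text
t 12.85 [ 432.9 -351.1   50.7] [179.9   0.   46. ] gap 45.1 F [ 0.2  0.3 -1.3]
[[0, 0, 15, 0, 0, 0], [0, 0, 15, 0, 0, 0], [-0.3, -0.4, 14.7, 0, 0, 0], [0, 0, 0, 0, 0, 0], [0, 0, 0, 0, 0, 0]]
end [ 432.4 -351.     6. ] 46.03
376 ((551.11962890625, 309.7889404296875), (103.65638732910156, 33.518775939941406), 2.6168646812438965) [18.95041198 31.85532514 35.68405169]
```

Request:
apply_moves([
  [0,0,15,0,0,0],
  [0,0,15,0,0,0],
  [-0.5,-0.5,14.5,0,0,0],
  [0,0,0,0,0,0],
  [0,0,0,0,0,0],
])

```text
time: 13.52
tool_pos: [431.6, -351.0, 5.4]
tcp_rot: [-180.0, -0.0, 46.0]
ft_force: [0.6, 0.2, -0.9]
finger_gap: 45.0
grip_force: 0.0
```

Request:
apply_moves([
  [0,0,0,0,0,0],
  [0,0,0,0,0,0],
  [0,0,0,0,0,0],
  [0,0,0,0,0,0],
  [0,0,0,0,0,0],
], fingers=10, grip_force=40)

```text
time: 14.15
tool_pos: [432.2, -351.5, 6.4]
tcp_rot: [179.9, -0.0, 46.0]
ft_force: [0.1, 0.2, 6.2]
finger_gap: 19.2
grip_force: 39.6
```

Request:
apply_moves([
  [0,0,-15,0,0,0],
  [0,0,-30,0,0,0],
  [0,0,-30,0,0,0],
  [0,0,0,0,0,0],
  [0,0,0,0,0,0],
])

```text
time: 14.78
tool_pos: [431.4, -350.8, 80.4]
tcp_rot: [-180.0, 0.0, 46.0]
ft_force: [-0.2, 0.8, -0.4]
finger_gap: 19.5
grip_force: 39.2
```

```bash
python3 plan.py 513.2,368.5,70,2.5,50 513.2,368.5,18,2.5,20
```

```text
t 14.78 [ 431.4 -350.8   80.4] [-180.    0.   46.] gap 19.5 F [-0.2  0.8 -0.4]
[[38, -29, 1, 0, 0, 0.05], [37, -31, 1, 0, 0, 0.05], [35, -33, 1, 0, 0, 0.05], [33, -35, 1, 0, 0, 0.05], [32, -36, 1, 0, 0, 0.05]]
[[30, -38, 1, 0, 0, 0.05], [28, -39, 0, 0, 0, 0.05], [26, -41, 1, 0, 0, 0.05], [24, -42, 0, 0, 0, 0.05], [22, -43, 1, 0, 0, 0.05]]
[[19, -44, 0, 0, 0, 0.05], [17, -45, 1, 0, 0, 0.05], [15, -46, 0, 0, 0, 0.05], [12, -47, 1, 0, 0, 0.05], [10.6, -47.8, 0.4, 0, 0, 0.059]]
[[0, 0, 17, 0, 0, 0], [0, 0, 17, 0, 0, 0], [0, 0, 18, 0, 0, 0], [0, 0, 0, 0, 0, 0], [0, 0, 0, 0, 0, 0]]
end [513.2 368.5  18. ] 2.51
```

Request:
apply_moves([
  [38,-29,1,0,0,0.05],
  [37,-31,1,0,0,0.05],
  [35,-33,1,0,0,0.05],
  [33,-35,1,0,0,0.05],
  [32,-36,1,0,0,0.05],
])

```text
time: 15.4
tool_pos: [458.0, -110.3, 74.1]
tcp_rot: [-179.9, 0.1, 31.6]
ft_force: [-0.2, 0.0, -1.1]
finger_gap: 19.1
grip_force: 39.2
```

Request:
apply_moves([
  [30,-38,1,0,0,0.05],
  [28,-39,0,0,0,0.05],
  [26,-41,1,0,0,0.05],
  [24,-42,0,0,0,0.05],
  [22,-43,1,0,0,0.05],
])

```text
time: 16.02
tool_pos: [486.3, 129.3, 71.2]
tcp_rot: [-180.0, 0.1, 17.3]
ft_force: [0.6, -0.3, 0.8]
finger_gap: 19.5
grip_force: 39.2
```

Request:
apply_moves([
  [19,-44,0,0,0,0.05],
  [17,-45,1,0,0,0.05],
  [15,-46,0,0,0,0.05],
  [12,-47,1,0,0,0.05],
  [10.5,-48,0.5,0,0,0.059],
])

```text
time: 16.65
tool_pos: [512.1, 369.4, 68.1]
tcp_rot: [179.9, 0.1, 2.4]
ft_force: [0.6, -0.5, 0.1]
finger_gap: 19.5
grip_force: 39.2
```

Request:
apply_moves([
  [0,0,0,0,0,0],
  [0,0,10,0,0,0],
  [0,0,0,0,0,0],
  [0,0,0,0,0,0],
  [0,0,0,0,0,0],
])

```text
time: 17.27
tool_pos: [513.7, 368.0, 60.4]
tcp_rot: [-180.0, -0.0, 2.5]
ft_force: [0.5, -0.3, 0.1]
finger_gap: 19.1
grip_force: 39.3
```

```bash
python3 plan.py 513.2,368.5,15,2.5,12
python3 - <<'E'
from h import *
p,d=snap('side'); cv2.imwrite('pics/g2.png',cv2.resize(p[120:200,250:370,::-1],(780,520)))
E
```

```text
t 17.27 [513.7 368.   60.4] [-180.    -0.     2.5] gap 19.1 F [ 0.5 -0.3  0.1]
[[0, 0, 11, 0, 0, -0], [0, 0, 11, 0, 0, -0], [0, 0, 12, 0, 0, -0], [-0.4, -0.5, 11.4, 0, 0, 0], [0, 0, 0, 0, 0, 0]]
end [513.2 368.5  15. ] 2.46
```

View pics/g2.png

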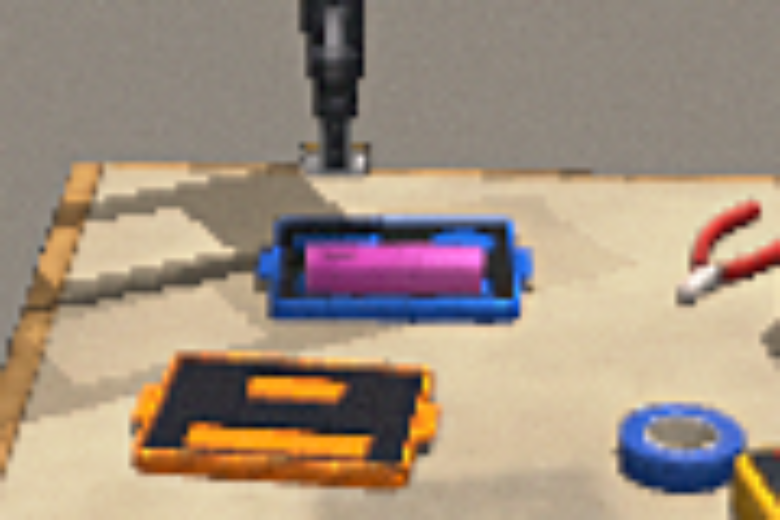

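Magenta sleeve (395,268) is in the blue tray's long pocket, and the cell is held level in the jaws (335,158) above the tray.

Request:
apply_moves([
  [0,0,12,0,0,0],
  [0,0,12,0,0,0],
  [0,0,12,0,0,0],
  [-0.5,-0.5,9.5,0,0,0],
  [0,0,0,0,0,0],
])

```text
time: 17.95
tool_pos: [512.5, 368.9, 13.7]
tcp_rot: [180.0, 0.0, 2.5]
ft_force: [0.7, 0.3, -0.7]
finger_gap: 19.2
grip_force: 39.9
```

Request:
apply_moves([
  [0,0,1,0,0,0],
  [0,0,0,0,0,0],
  [0,0,0,0,0,0],
  [0,0,0,0,0,0],
  [0,0,0,0,0,0],
])

```text
time: 18.58
tool_pos: [512.8, 369.0, 13.6]
tcp_rot: [-180.0, -0.0, 2.5]
ft_force: [0.0, 0.1, -0.3]
finger_gap: 19.4
grip_force: 39.9
```

Request:
apply_moves([
  [0,0,0,0,0,0],
  [0,0,0,0,0,0],
  [0,0,0,0,0,0],
  [0,0,0,0,0,0],
  [0,0,-5,0,0,0],
], fingers=45)

```text
time: 19.2
tool_pos: [512.3, 368.7, 18.1]
tcp_rot: [180.0, 0.1, 2.5]
ft_force: [0.8, -0.4, -0.0]
finger_gap: 45.2
grip_force: 0.0
```

Request:
apply_moves([
  [0,0,-15,0,0,0],
  [0,0,-25,0,0,0],
  [0,0,-20,0,0,0],
  [0,0,0,0,0,0],
  [0,0,0,0,0,0],
])

```text
time: 19.82
tool_pos: [512.5, 368.8, 78.1]
tcp_rot: [180.0, 0.0, 2.5]
ft_force: [-0.4, -0.0, -0.2]
finger_gap: 45.1
grip_force: 0.0
```

```bash
python3 plan.py 431.2,-55.5,60,1.5,50 431.2,-55.5,40,0,20
```

```text
t 19.82 [512.5 368.8  78.1] [180.    0.    2.5] gap 45.1 F [-0.4 -0.  -0.2]
[[-11, 47, 2, 0, 0, 0], [-11, 47, 2, 0, 0, 0], [-11, 47, 2, 0, 0, 0], [-11, 47, 2, 0, 0, 0], [-11, 46, 2, 0, 0, 0]]
[[-11, 47, 2, 0, 0, 0], [-11, 46, 2, 0, 0, 0.01], [-11, 47, 2, 0, 0, 0], [-10.9, 46.6, 2.1, 0, 0, 0.008], [0, 0, 10, 0, 0, 0.01]]
[[0, 0, 10, 0, 0, 0.016], [0, 0, 0, 0, 0, 0], [0, 0, 0, 0, 0, 0], [0, 0, 0, 0, 0, 0], [0, 0, 0, 0, 0, 0]]
end [431.2 -55.5  40. ] -0.01
```

Request:
apply_moves([
  [-11,47,2,0,0,0],
  [-11,47,2,0,0,0],
  [-11,47,2,0,0,0],
  [-11,47,2,0,0,0],
  [-11,46,2,0,0,0],
])

```text
time: 20.45
tool_pos: [466.6, 131.2, 67.1]
tcp_rot: [180.0, 0.1, 2.5]
ft_force: [-0.3, -0.6, 0.9]
finger_gap: 45.1
grip_force: 0.0
```

Request:
apply_moves([
  [-11,47,2,0,0,0],
  [-11,46,2,0,0,0.01],
  [-11,47,2,0,0,0],
  [-11,46.5,2,0,0,0.01],
  [0,0,10,0,0,0.01],
])

```text
time: 21.08
tool_pos: [430.5, -57.8, 49.9]
tcp_rot: [180.0, 0.0, 0.5]
ft_force: [0.8, 0.9, 0.2]
finger_gap: 45.1
grip_force: 0.0
```

Request:
apply_moves([
  [0,0,10,0,0,0.016],
  [0,0,0,0,0,0],
  [0,0,0,0,0,0],
  [0,0,0,0,0,0],
  [0,0,0,0,0,0],
])

```text
time: 21.7
tool_pos: [431.7, -55.0, 40.9]
tcp_rot: [180.0, -0.0, -0.1]
ft_force: [0.8, 0.4, -0.6]
finger_gap: 45.1
grip_force: 0.0
```

```bash
python3 plan.py 431.2,-55.5,4.5,0,12
```

```text
t 21.7 [431.7 -55.   40.9] [ 1.8e+02 -0.0e+00 -1.0e-01] gap 45.1 F [ 0.8  0.4 -0.6]
[[0, 0, 9, 0, 0, -0], [0, 0, 9, 0, 0, -0], [0, 0, 9, 0, 0, -0], [-0.5, 0.5, 9.4, 0, 0, 0], [0, 0, 0, 0, 0, 0]]
end [431.2 -55.5   4.5] -0.08
```

Request:
apply_moves([
  [0,0,9,0,0,0],
  [0,0,9,0,0,0],
  [0,0,9,0,0,0],
  [-0.5,0.5,10.5,0,0,0],
  [0,0,0,0,0,0],
])

```text
time: 22.32
tool_pos: [429.7, -55.5, 1.7]
tcp_rot: [-180.0, 0.1, -0.1]
ft_force: [-0.4, -0.4, -0.3]
finger_gap: 44.9
grip_force: 0.0
```

Request:
apply_moves([
  [0,0,0,0,0,0],
  [0,0,0,0,0,0],
  [0,0,0,0,0,0],
  [0,0,0,0,0,0],
  [0,0,0,0,0,0],
], fingers=10, grip_force=30)

```text
time: 22.95
tool_pos: [431.1, -55.8, 3.3]
tcp_rot: [180.0, -0.0, -0.1]
ft_force: [1.0, -0.1, 2.9]
finger_gap: 24.2
grip_force: 29.7
```

Request:
apply_moves([
  [0,0,-15,0,0,0],
  [0,0,-30,0,0,0],
  [0,0,-30,0,0,0],
  [0,0,0,0,0,0],
  [0,0,0,0,0,0],
])

```text
time: 23.58
tool_pos: [430.7, -55.7, 78.1]
tcp_rot: [180.0, -0.0, -0.1]
ft_force: [1.0, 0.6, -0.3]
finger_gap: 24.3
grip_force: 29.5
```

```bash
python3 plan.py 591,371.5,60,2.5,50
```

```text
t 23.57 [430.7 -55.7  78.1] [ 1.8e+02 -0.0e+00 -1.0e-01] gap 24.3 F [ 1.   0.6 -0.3]
[[16, -43, 2, 0, 0, -0], [16, -43, 2, 0, 0, -0.01], [16, -43, 2, 0, 0, -0], [16, -42, 2, 0, 0, -0.01], [17, -42, 2, 0, 0, -0]]
[[17, -42, 2, 0, 0, -0.01], [17, -42, 2, 0, 0, -0], [17, -43, 1, 0, 0, -0.01], [18, -42, 2, 0, 0, -0], [17.8, -42.3, 1.1, 0, 0, -0.006]]
end [591.  371.5  60. ] 2.51
```

Request:
apply_moves([
  [16,-43,2,0,0,0],
  [16,-43,2,0,0,-0.01],
  [16,-43,2,0,0,0],
  [16,-42,2,0,0,-0.01],
  [17,-42,2,0,0,0],
])

```text
time: 24.2
tool_pos: [509.8, 159.0, 66.4]
tcp_rot: [180.0, 0.1, 1.0]
ft_force: [0.4, -1.4, -0.0]
finger_gap: 24.0
grip_force: 29.5
```

Request:
apply_moves([
  [17,-42,2,0,0,-0.01],
  [17,-42,2,0,0,0],
  [17,-43,1,0,0,-0.01],
  [18,-42,2,0,0,0],
  [18,-42.5,1,0,0,-0.006],
])

```text
time: 24.82
tool_pos: [590.5, 372.5, 57.8]
tcp_rot: [179.9, 0.2, 2.5]
ft_force: [0.7, 0.1, 1.1]
finger_gap: 24.1
grip_force: 29.5
```

Request:
apply_moves([
  [0,0,0,0,0,0],
  [0,0,10,0,0,0],
  [0,0,10,0,0,0],
  [0,0,0,0,0,0],
  [0,0,0,0,0,0],
])

```text
time: 25.45
tool_pos: [591.3, 371.1, 40.1]
tcp_rot: [180.0, 0.0, 2.5]
ft_force: [0.4, 0.7, -0.4]
finger_gap: 23.9
grip_force: 29.6
```

```bash
python3 plan.py 591,371.5,13.5,2.5,10
```

```text
t 25.45 [591.3 371.1  40.1] [180.    0.    2.5] gap 23.9 F [ 0.4  0.7 -0.4]
[[0, 0, 9, 0, 0, -0], [0, 0, 9, 0, 0, -0], [-0.3, -0.4, 8.6, 0, 0, 0], [0, 0, 0, 0, 0, 0], [0, 0, 0, 0, 0, 0]]
end [591.  371.5  13.5] 2.47
```

Request:
apply_moves([
  [0,0,9,0,0,0],
  [0,0,9,0,0,0],
  [-0.5,-0.5,6,0,0,0],
  [0,0,2,0,0,0],
  [0,0,0.5,0,0,0],
])

```text
time: 26.08
tool_pos: [590.7, 372.3, 13.3]
tcp_rot: [180.0, 0.0, 2.5]
ft_force: [-0.7, -0.1, -0.4]
finger_gap: 24.3
grip_force: 29.6
```

Request:
apply_moves([
  [0,0,0.5,0,0,0],
  [0,0,0,0,0,0],
  [0,0,0,0,0,0],
  [0,0,0,0,0,0],
  [0,0,0,0,0,0],
])

```text
time: 26.7
tool_pos: [590.7, 372.2, 13.0]
tcp_rot: [-180.0, -0.0, 2.5]
ft_force: [-0.5, -0.8, -0.1]
finger_gap: 24.1
grip_force: 29.6
```

Request:
apply_moves([
  [0,0,0,0,0,0],
  [0,0,0,0,0,0],
  [0,0,0,0,0,0],
  [0,0,0,0,0,0],
  [0,0,-5,0,0,0],
], fingers=45)

```text
time: 27.32
tool_pos: [590.3, 372.0, 17.6]
tcp_rot: [180.0, 0.1, 2.5]
ft_force: [0.2, 1.1, -0.4]
finger_gap: 45.1
grip_force: 0.0
```

Request:
apply_moves([
  [0,0,-15,0,0,0],
  [0,0,-25,0,0,0],
  [0,0,-20,0,0,0],
  [0,0,0,0,0,0],
  [0,0,0,0,0,0],
])

```text
time: 27.95
tool_pos: [590.4, 372.0, 77.5]
tcp_rot: [180.0, 0.0, 2.5]
ft_force: [-0.1, -0.4, 0.2]
finger_gap: 45.0
grip_force: 0.0
```

```bash
python3 plan.py 579.5,-274.5,70,-22.8,50 579.5,-274.5,40,-22.8,15
```

```text
t 27.95 [590.4 372.   77.5] [180.    0.    2.5] gap 45.0 F [-0.1 -0.4  0.2]
[[-3, 50, 1, 0, 0, 0.03], [-2, 50, 1, 0, 0, 0.03], [0, 50, 1, 0, 0, 0.03], [1, 50, 0, 0, 0, 0.04], [4, 49, 1, 0, 0, 0.03]]
[[5, 49, 0, 0, 0, 0.04], [7, 49, 1, 0, 0, 0.03], [8, 49, 0, 0, 0, 0.04], [10, 49, 1, 0, 0, 0.03], [12, 48, 0, 0, 0, 0.04]]
[[14, 48, 1, 0, 0, 0.03], [15, 47, 0, 0, 0, 0.04], [9, 23, 0, 0, 0, 0.02], [8.9, 23.8, 0.5, 0, 0, 0.012], [0, 0, 10, 0, 0, -0]]
[[0, 0, 10, 0, 0, -0], [0, 0, 10, 0, 0, 0], [0, 0, 0, 0, 0, 0], [0, 0, 0, 0, 0, 0], [0, 0, 0, 0, 0, 0]]
end [ 579.5 -274.5   40. ] -22.82
```

Request:
apply_moves([
  [-3,50,1,0,0,0.03],
  [-2,50,1,0,0,0.03],
  [0,50,1,0,0,0.03],
  [1,50,0,0,0,0.04],
  [4,49,1,0,0,0.03],
])

```text
time: 28.58
tool_pos: [585.0, 121.3, 72.5]
tcp_rot: [180.0, 0.1, -6.7]
ft_force: [0.1, -0.0, -0.3]
finger_gap: 45.1
grip_force: 0.0
```

Request:
apply_moves([
  [5,49,0,0,0,0.04],
  [7,49,1,0,0,0.03],
  [8,49,0,0,0,0.04],
  [10,49,1,0,0,0.03],
  [12,48,0,0,0,0.04],
])

```text
time: 29.2
tool_pos: [580.5, -126.2, 70.4]
tcp_rot: [-180.0, 0.1, -17.0]
ft_force: [0.1, 0.2, -0.4]
finger_gap: 45.1
grip_force: 0.0
```

Request:
apply_moves([
  [14,48,1,0,0,0.03],
  [15,47,0,0,0,0.04],
  [9,23,0,0,0,0.02],
  [9,24,0.5,0,0,0.012],
  [0,0,10,0,0,0],
])

```text
time: 29.82
tool_pos: [580.3, -276.1, 60.8]
tcp_rot: [180.0, -0.1, -22.9]
ft_force: [0.1, -0.6, -0.6]
finger_gap: 45.0
grip_force: 0.0
```

Request:
apply_moves([
  [0,0,10,0,0,0],
  [0,0,10,0,0,0],
  [0,0,0,0,0,0],
  [0,0,0,0,0,0],
  [0,0,0,0,0,0],
])

```text
time: 30.45
tool_pos: [580.3, -274.6, 41.1]
tcp_rot: [180.0, -0.1, -22.8]
ft_force: [-0.5, -0.2, 0.7]
finger_gap: 45.0
grip_force: 0.0
```

```bash
python3 plan.py 579.5,-274.5,7,-22.8,10
python3 - <<'E'
from h import *
p,d=snap('top'); cv2.imwrite('pics/b2.png',cv2.resize(p[175:255,150:290,::-1],(770,440),interpolation=cv2.INTER_CUBIC))
P,u,v=world('top',d,np.ones(d.shape,bool))
for nm,c,lo,r in(('cell',(513.2,368.5),18,30),('cap',(591,371.5),14.5,17)):
    k=(np.hypot(P[:,0]-c[0],P[:,1]-c[1])<r)&(P[:,2]>lo); Q=P[k]
    print(nm,k.sum(),cv2.minAreaRect(Q[:,:2].astype(np.float32)),Q.mean(0),np.percentile(Q[:,2],95))
E
```

```text
t 30.45 [ 580.3 -274.6   41.1] [ 1.80e+02 -1.00e-01 -2.28e+01] gap 45.0 F [-0.5 -0.2  0.7]
[[0, 0, 9, 0, 0, -0], [0, 0, 8, 0, 0, -0], [0, 0, 9, 0, 0, -0], [-0.8, 0.2, 8.1, 0, 0, 0], [0, 0, 0, 0, 0, 0]]
end [ 579.5 -274.5    7. ] -22.8
cell 102 ((513.396484375, 366.5853271484375), (40.68280792236328, 18.787912368774414), 4.999752044677734) [512.9284338  366.26454961  25.98520076] 30.452079364989814
cap 70 ((590.2745361328125, 371.0335693359375), (26.693025588989258, 25.601987838745117), 7.081576347351074) [589.52395953 370.63826079  18.30882991] 22.32767181018691
```

View pics/b2.png

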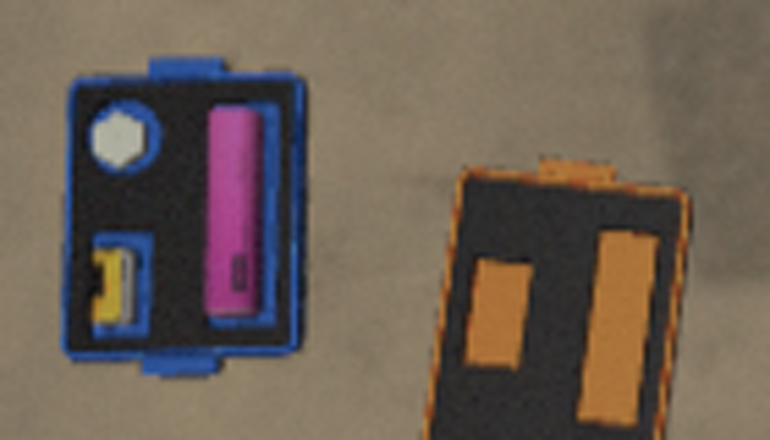

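Blue tray holds the cap (118,138), the cell (118,288) and the magenta sleeve (232,212), all in their pockets; the sideways offset is parallax, since the depth centres agree to within 2–3 mm.

Request:
apply_moves([
  [0,0,9,0,0,0],
  [0,0,8,0,0,0],
  [0,0,9,0,0,0],
  [-1,0,8,0,0,0],
  [0,0,0,0,0,0],
])

```text
time: 31.12
tool_pos: [578.0, -273.7, 5.1]
tcp_rot: [-180.0, 0.1, -22.8]
ft_force: [-0.2, 0.8, -0.7]
finger_gap: 44.8
grip_force: 0.0
```

Request:
apply_moves([
  [0,0,0,0,0,0],
  [0,0,0,0,0,0],
  [0,0,0,0,0,0],
  [0,0,0,0,0,0],
  [0,0,0,0,0,0],
], fingers=8, grip_force=50)

```text
time: 31.75
tool_pos: [579.3, -274.4, 7.1]
tcp_rot: [180.0, -0.1, -22.8]
ft_force: [-0.5, 0.5, 5.0]
finger_gap: 19.5
grip_force: 50.5
```

Request:
apply_moves([
  [0,0,-15,0,0,0],
  [0,0,-30,0,0,0],
  [0,0,-30,0,0,0],
  [0,0,0,0,0,0],
  [0,0,0,0,0,0],
])

```text
time: 32.38
tool_pos: [578.6, -274.0, 81.2]
tcp_rot: [-180.0, 0.0, -22.8]
ft_force: [-0.7, -0.0, -0.1]
finger_gap: 19.3
grip_force: 49.9
```

```bash
python3 plan.py 495.2,106.4,70,-5,45 495.2,106.4,40,-5,15
```

```text
t 32.38 [ 578.6 -274.    81.2] [-180.     0.   -22.8] gap 19.3 F [-0.7 -0.  -0.1]
[[-25, -35, 1, 0, 0, -0.03], [-24, -36, 1, 0, 0, -0.04], [-22, -37, 1, 0, 0, -0.03], [-21, -38, 1, 0, 0, -0.04], [-20, -39, 1, 0, 0, -0.03]]
[[-19, -39, 2, 0, 0, -0.04], [-17, -40, 1, 0, 0, -0.03], [-16, -40, 2, 0, 0, -0.04], [-13.8, -40.6, 1.2, 0, 0, -0.031], [0, 0, 10, 0, 0, 0]]
[[0, 0, 10, 0, 0, 0], [0, 0, 10, 0, 0, 0], [0, 0, 0, 0, 0, 0], [0, 0, 0, 0, 0, 0], [0, 0, 0, 0, 0, 0]]
end [495.2 106.4  40. ] -5.0
```

Request:
apply_moves([
  [-25,-35,1,0,0,-0.03],
  [-24,-36,1,0,0,-0.04],
  [-22,-37,1,0,0,-0.03],
  [-21,-38,1,0,0,-0.04],
  [-20,-39,1,0,0,-0.03],
])

```text
time: 33.0
tool_pos: [531.1, -61.0, 74.8]
tcp_rot: [-180.0, 0.2, -13.0]
ft_force: [1.3, 0.1, 0.4]
finger_gap: 19.6
grip_force: 49.9
```

Request:
apply_moves([
  [-19,-39,2,0,0,-0.04],
  [-17,-40,1,0,0,-0.03],
  [-16,-40,2,0,0,-0.04],
  [-14,-40.5,1,0,0,-0.031],
  [0,0,10,0,0,0],
])

```text
time: 33.62
tool_pos: [494.0, 108.5, 59.5]
tcp_rot: [-180.0, 0.1, -4.8]
ft_force: [0.4, -0.3, -1.7]
finger_gap: 19.4
grip_force: 49.9
```

Request:
apply_moves([
  [0,0,10,0,0,0],
  [0,0,10,0,0,0],
  [0,0,0,0,0,0],
  [0,0,0,0,0,0],
  [0,0,0,0,0,0],
])

```text
time: 34.25
tool_pos: [495.8, 105.9, 41.0]
tcp_rot: [-180.0, -0.1, -5.0]
ft_force: [0.7, 0.4, 0.1]
finger_gap: 19.5
grip_force: 49.9
```

```bash
python3 plan.py 495.2,106.4,15,-5,8
python3 - <<'E'
from h import *
# held sleeve: x-extent and height from the side camera
p,d=snap('side')
P,u,v=world('side',d,np.ones(d.shape,bool)); k=(abs(P[:,0]-495)<70)&(abs(P[:,1]-106)<25)&(P[:,2]>25)&(P[:,2]<62)
Q=P[k]; g=Q[:,0]; print(k.sum(),g.min(),g.max(),np.percentile(Q[:,2],[2,50,98]),np.median(Q[:,1]))
E
```

```text
t 34.25 [495.8 105.9  41. ] [-1.8e+02 -1.0e-01 -5.0e+00] gap 19.5 F [0.7 0.4 0.1]
[[0, 0, 6, 0, 0, -0], [0, 0, 7, 0, 0, -0], [0, 0, 6, 0, 0, -0], [-0.7, -0.5, 7, 0, 0, 0], [0, 0, 0, 0, 0, 0]]
end [495.2 106.4  15. ] -5.03
148 450.7160758562923 538.6340736273113 [38.11512325 51.34479133 60.95879857] 98.74420752441497
```

Request:
apply_moves([
  [0,0,8,0,0,0],
  [0,0,8,0,0,0],
  [0,0,7,0,0,0],
  [-0.5,-0.5,2.5,0,0,0],
  [0,0,0.5,0,0,0],
])

```text
time: 34.92
tool_pos: [494.7, 106.7, 14.3]
tcp_rot: [180.0, 0.0, -5.0]
ft_force: [0.2, 0.3, 0.3]
finger_gap: 19.2
grip_force: 49.9
```

Request:
apply_moves([
  [0,0,0.5,0,0,0],
  [0,0,0,0,0,0],
  [0,0,0,0,0,0],
  [0,0,0,0,0,0],
  [0,0,0,0,0,0],
])

```text
time: 35.55
tool_pos: [494.9, 106.7, 14.1]
tcp_rot: [-180.0, -0.0, -5.0]
ft_force: [-0.0, 0.1, -0.2]
finger_gap: 19.4
grip_force: 50.0
```

Request:
apply_moves([
  [0,0,0,0,0,0],
  [0,0,0,0,0,0],
  [0,0,0,0,0,0],
  [0,0,0,0,0,0],
  [0,0,-5,0,0,0],
], fingers=45)

```text
time: 36.17
tool_pos: [494.4, 106.6, 18.8]
tcp_rot: [180.0, 0.1, -5.0]
ft_force: [0.3, -0.6, 0.6]
finger_gap: 44.8
grip_force: 0.0
```

Request:
apply_moves([
  [0,0,-15,0,0,0],
  [0,0,-25,0,0,0],
  [0,0,-20,0,0,0],
  [0,0,0,0,0,0],
  [0,0,0,0,0,0],
])

```text
time: 36.8
tool_pos: [494.7, 106.6, 78.8]
tcp_rot: [-180.0, -0.0, -5.0]
ft_force: [-0.6, -0.1, -0.6]
finger_gap: 45.0
grip_force: 0.0
```

```bash
python3 plan.py 436.2,-145,70,92,40 436.2,-145,40,92,15
```

```text
t 36.8 [494.7 106.6  78.8] [-180.   -0.   -5.] gap 45.0 F [-0.6 -0.1 -0.6]
[[-3, 23, 1, 0, 0, -0.15], [-7, 23, 1, 0, 0, -0.15], [-10, 21, 1, 0, 0, -0.15], [-13, 19, 1, 0, 0, -0.16], [-16, 17, 1, 0, 0, -0.15]]
[[-18, 15, 1, 0, 0, -0.16], [-21, 11, 1, 0, 0, -0.15], [-22, 8, 0, 0, 0, -0.16], [-23, 5, 1, 0, 0, -0.15], [-24, 1, 0, 0, 0, -0.16]]
[[-23.3, -2.2, 0.8, 0, 0, -0.153], [0, 0, 10, 0, 0, 0], [0, 0, 10, 0, 0, 0], [0, 0, 10, 0, 0, 0], [0, 0, 0, 0, 0, 0]]
end [ 436.2 -145.    40. ] 92.0
```

Request:
apply_moves([
  [-3,23,1,0,0,-0.15],
  [-7,23,1,0,0,-0.15],
  [-10,21,1,0,0,-0.15],
  [-13,19,1,0,0,-0.16],
  [-16,17,1,0,0,-0.15],
])

```text
time: 37.42
tool_pos: [467.0, -7.7, 72.7]
tcp_rot: [-179.9, 0.1, 38.8]
ft_force: [-0.4, -0.0, -0.2]
finger_gap: 45.2
grip_force: 0.0
```

Request:
apply_moves([
  [-18,15,1,0,0,-0.16],
  [-21,11,1,0,0,-0.15],
  [-22,8,0,0,0,-0.16],
  [-23,5,1,0,0,-0.15],
  [-24,1,0,0,0,-0.16],
])

```text
time: 38.05
tool_pos: [440.1, -122.5, 69.7]
tcp_rot: [-179.9, -0.0, 83.5]
ft_force: [-0.1, 0.4, 1.2]
finger_gap: 45.0
grip_force: 0.0
```

Request:
apply_moves([
  [-23.5,-2,1,0,0,-0.153],
  [0,0,10,0,0,0],
  [0,0,10,0,0,0],
  [0,0,10,0,0,0],
  [0,0,0,0,0,0],
])

```text
time: 38.67
tool_pos: [435.5, -144.1, 38.5]
tcp_rot: [-179.9, -0.1, 92.0]
ft_force: [-0.1, -0.1, 0.4]
finger_gap: 44.5
grip_force: 0.0
```

Request:
apply_moves([
  [0,0,0,0,0,0],
  [0,0,0,0,0,0],
  [0,0,0,0,0,0],
  [0,0,0,0,0,0],
  [0,0,0,0,0,0],
])

```text
time: 39.3
tool_pos: [436.6, -145.3, 40.1]
tcp_rot: [180.0, 0.0, 92.0]
ft_force: [0.6, 0.5, -0.7]
finger_gap: 45.0
grip_force: 0.0
```

```bash
python3 plan.py 436.2,-145,6,92,9
```

```text
t 39.3 [ 436.6 -145.3   40.1] [180.   0.  92.] gap 45.0 F [ 0.6  0.5 -0.7]
[[0, 0, 9, 0, 0, -0], [0, 0, 8, 0, 0, -0], [0, 0, 9, 0, 0, -0], [0.3, -0.4, 8.1, 0, 0, 0], [0, 0, 0, 0, 0, 0]]
end [ 436.2 -145.     6. ] 92.0
```

Request:
apply_moves([
  [0,0,9,0,0,0],
  [0,0,8,0,0,0],
  [0,0,9,0,0,0],
  [0.5,-0.5,8,0,0,0],
  [0,0,0,0,0,0],
])

```text
time: 39.92
tool_pos: [435.1, -144.3, 4.9]
tcp_rot: [-179.9, -0.1, 92.0]
ft_force: [0.3, -0.8, -0.8]
finger_gap: 44.8
grip_force: 0.0
```

Request:
apply_moves([
  [0,0,0,0,0,0],
  [0,0,0,0,0,0],
  [0,0,0,0,0,0],
  [0,0,0,0,0,0],
  [0,0,0,0,0,0],
], fingers=8, grip_force=40)

```text
time: 40.55
tool_pos: [436.5, -144.9, 6.5]
tcp_rot: [179.9, 0.0, 92.0]
ft_force: [-0.1, -0.5, 4.5]
finger_gap: 16.9
grip_force: 39.6
```

Request:
apply_moves([
  [0,0,-15,0,0,0],
  [0,0,-30,0,0,0],
  [0,0,-30,0,0,0],
  [0,0,0,0,0,0],
  [0,0,0,0,0,0],
])

```text
time: 41.18
tool_pos: [435.6, -144.5, 80.7]
tcp_rot: [-180.0, -0.0, 92.0]
ft_force: [-0.3, 0.2, -0.1]
finger_gap: 17.1
grip_force: 39.2
```

```bash
python3 plan.py 501.3,170,70,-5,40 501.3,170,40,-5,15
```

```text
t 41.17 [ 435.6 -144.5   80.7] [-180.   -0.   92.] gap 17.1 F [-0.3  0.2 -0.1]
[[28, 7, 1, 0, 0, 0.15], [29, 3, 1, 0, 0, 0.15], [29, -2, 1, 0, 0, 0.15], [29, -6, 1, 0, 0, 0.16], [27, -11, 1, 0, 0, 0.15]]
[[25, -14, 1, 0, 0, 0.16], [23, -18, 1, 0, 0, 0.15], [20, -22, 1, 0, 0, 0.16], [16, -25, 1, 0, 0, 0.15], [12, -26, 1, 0, 0, 0.16]]
[[7.9, -28.5, 0.7, 0, 0, 0.153], [0, 0, 10, 0, 0, 0], [0, 0, 10, 0, 0, 0], [0, 0, 10, 0, 0, 0], [0, 0, 0, 0, 0, 0]]
end [501.3 170.   40. ] -5.0
```

Request:
apply_moves([
  [28,7,1,0,0,0.15],
  [29,3,1,0,0,0.15],
  [29,-2,1,0,0,0.15],
  [29,-6,1,0,0,0.16],
  [27,-11,1,0,0,0.15],
])

```text
time: 41.8
tool_pos: [464.5, -0.8, 74.4]
tcp_rot: [-179.9, 0.1, 48.2]
ft_force: [0.1, -0.9, -0.3]
finger_gap: 17.0
grip_force: 39.2
```

Request:
apply_moves([
  [25,-14,1,0,0,0.16],
  [23,-18,1,0,0,0.15],
  [20,-22,1,0,0,0.16],
  [16,-25,1,0,0,0.15],
  [12,-26,1,0,0,0.16],
])

```text
time: 42.42
tool_pos: [494.4, 141.6, 69.2]
tcp_rot: [180.0, 0.2, 3.5]
ft_force: [0.6, -0.4, -1.7]
finger_gap: 17.2
grip_force: 39.2
```

Request:
apply_moves([
  [8,-28.5,0.5,0,0,0.153],
  [0,0,10,0,0,0],
  [0,0,10,0,0,0],
  [0,0,0,0,0,0],
  [0,0,0,0,0,0],
])

```text
time: 43.05
tool_pos: [501.6, 169.1, 50.3]
tcp_rot: [180.0, 0.0, -5.0]
ft_force: [0.3, 0.4, -0.2]
finger_gap: 17.4
grip_force: 39.2
```

Request:
apply_moves([
  [0,0,0,0,0,0],
  [0,0,0,0,0,0],
  [0,0,0,0,0,0],
  [0,0,0,0,0,0],
  [0,0,0,0,0,0],
])

```text
time: 43.68
tool_pos: [501.8, 169.9, 50.5]
tcp_rot: [-180.0, -0.0, -5.0]
ft_force: [-0.0, 0.7, 0.5]
finger_gap: 17.1
grip_force: 39.2
```

```bash
python3 plan.py 501.3,170,16,-5,9
```

```text
t 43.67 [501.8 169.9  50.5] [-180.   -0.   -5.] gap 17.1 F [-0.   0.7  0.5]
[[0, 0, 9, 0, 0, 0], [0, 0, 9, 0, 0, 0], [0, 0, 8, 0, 0, 0], [-0.5, -0.1, 8.5, 0, 0, 0], [0, 0, 0, 0, 0, 0]]
end [501.3 170.   16. ] -4.99
```

Request:
apply_moves([
  [0,0,11,0,0,0],
  [0,0,11,0,0,0],
  [0,0,10,0,0,0],
  [-0.5,0,3,0,0,0],
  [0,0,1,0,0,0],
])

```text
time: 44.3
tool_pos: [501.1, 169.8, 14.1]
tcp_rot: [180.0, 0.0, -5.0]
ft_force: [0.1, 0.5, 0.5]
finger_gap: 17.1
grip_force: 39.2
```

Request:
apply_moves([
  [0,0,0.5,0,0,0],
  [0,0,0,0,0,0],
  [0,0,0,0,0,0],
  [0,0,0,0,0,0],
  [0,0,0,0,0,0],
])

```text
time: 44.92
tool_pos: [501.3, 169.9, 14.1]
tcp_rot: [-180.0, -0.0, -5.0]
ft_force: [-0.0, -0.2, -0.7]
finger_gap: 16.8
grip_force: 39.2
```

Request:
apply_moves([
  [0,0,0,0,0,0],
  [0,0,0,0,0,0],
  [0,0,0,0,0,0],
  [0,0,0,0,0,0],
  [0,0,-5,0,0,0],
], fingers=42)

```text
time: 45.55
tool_pos: [500.9, 169.8, 18.7]
tcp_rot: [180.0, 0.1, -5.0]
ft_force: [0.5, -0.2, -0.0]
finger_gap: 42.1
grip_force: 0.0
```

Request:
apply_moves([
  [0,0,-15,0,0,0],
  [0,0,-25,0,0,0],
  [0,0,-25,0,0,0],
  [0,0,-30,0,0,0],
  [0,0,0,0,0,0],
])

```text
time: 46.18
tool_pos: [503.9, 170.5, 118.4]
tcp_rot: [-179.9, -0.4, -5.0]
ft_force: [-0.1, -0.1, 0.2]
finger_gap: 42.1
grip_force: 0.0
```

Request:
apply_moves([
  [0,40,-15,0,0,0],
  [0,40,-15,0,0,0],
  [0,40,0,0,0,0],
  [0,40,0,0,0,0],
  [0,40,0,0,0,0],
])

```text
time: 46.8
tool_pos: [483.3, -30.6, 143.9]
tcp_rot: [-180.0, 0.0, -5.0]
ft_force: [-0.7, -0.6, -0.1]
finger_gap: 41.8
grip_force: 0.0
```

Request:
apply_moves([
  [0,40,0,0,0,0],
  [0,40,0,0,0,0],
  [0,30,0,0,0,0],
  [0,0,0,0,0,0],
  [0,0,0,0,0,0],
])

```text
time: 47.42
tool_pos: [474.1, -138.4, 143.7]
tcp_rot: [-180.0, 0.0, -5.0]
ft_force: [-0.3, -0.9, 0.1]
finger_gap: 42.4
grip_force: 0.0
```

Run:
```python
from h import *
print(sense()['tool_pos'],sense()['ft_force'])
H=dict(cell=((513.2,368.5),29,2.5,40),cap=((591,371.5),18,2.5,17),mag=((552.3,306.2),33,2.5,62),rain=((495.2,106.4),28,-5,55),red=((501.3,170),26.5,-5,30))
for n in('top','side'):
    p,d=snap(n)
    if n=='top': cv2.imwrite('pics/e1.png',cv2.resize(p[175:270,150:290,::-1],(800,543),interpolation=cv2.INTER_CUBIC))
    else: cv2.imwrite('pics/e2.png',cv2.resize(p[145:205,262:352,::-1],(800,533),interpolation=cv2.INTER_CUBIC))
    P,u,v=world(n,d,np.ones(d.shape,bool))
    for k,(c,top,yaw,r) in H.items():
        D=P[:,:2]-c; a=np.radians(yaw); lx=D@[np.cos(a),np.sin(a)]; ly=D@[-np.sin(a),np.cos(a)]
        m=(abs(lx)<r)&(abs(ly)<20)&(P[:,2]>top-(3 if k=='cap' else 6)); 
        if m.sum()<5: print(n,k,'few');continue
        rc=cv2.minAreaRect(np.c_[lx,ly][m].astype(np.float32))
        print(n,k,m.sum(),'ctr',np.round([(lx[m].min()+lx[m].max())/2,(ly[m].min()+ly[m].max())/2],1),'mean',np.round([lx[m].mean(),ly[m].mean()],1),'size',np.round(rc[1]),round(rc[2]),'ztop med',round(np.median(P[m,2]),1),'exp',top)
```

```text
[ 474.06254096 -138.40330491  143.68254741] [-0.33373667 -0.90150469  0.08776421]
top cell 86 ctr [ 0.1 -1.7] mean [-0.6 -1.4] size [41. 18.] 2 ztop med 26.9 exp 29
top cap 69 ctr [-0.4 -0.5] mean [-1.4  0.2] size [32. 27.] 89 ztop med 17.6 exp 18
top mag 321 ctr [ 0.4 -0.1] mean [-2.  -0.6] size [106.  26.] 1 ztop med 32.7 exp 33
top rain 204 ctr [ 0.2 -0.3] mean [ 0.  -0.6] size [87. 20.] 0 ztop med 26.8 exp 28
top red 84 ctr [ 0.8 -0.9] mean [ 0.6 -0.7] size [40. 18.] 1 ztop med 24.7 exp 26.5
side cell 32 ctr [-1.1 -6.4] mean [ 0.1 -4.8] size [22. 39.] 72 ztop med 26.1 exp 29
side cap 23 ctr [-0.1 -2.6] mean [-0.5 -1.6] size [34. 28.] 88 ztop med 19.1 exp 18
side mag 93 ctr [-1.4 -6.1] mean [-2.1 -6.4] size [ 23. 102.] 89 ztop med 32.7 exp 33
side rain 85 ctr [ 0.7 -0.7] mean [ 1.5 -3.6] size [24. 85.] 88 ztop med 26.7 exp 28
side red 40 ctr [-1.2 -4.2] mean [ 0.5 -4.3] size [16. 40.] 88 ztop med 24.8 exp 26.5
```

View pics/e1.png

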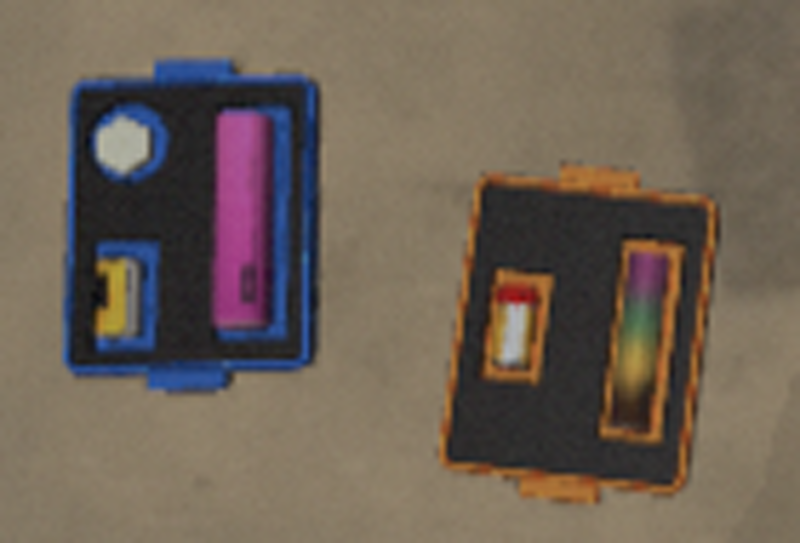

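View pics/e2.png

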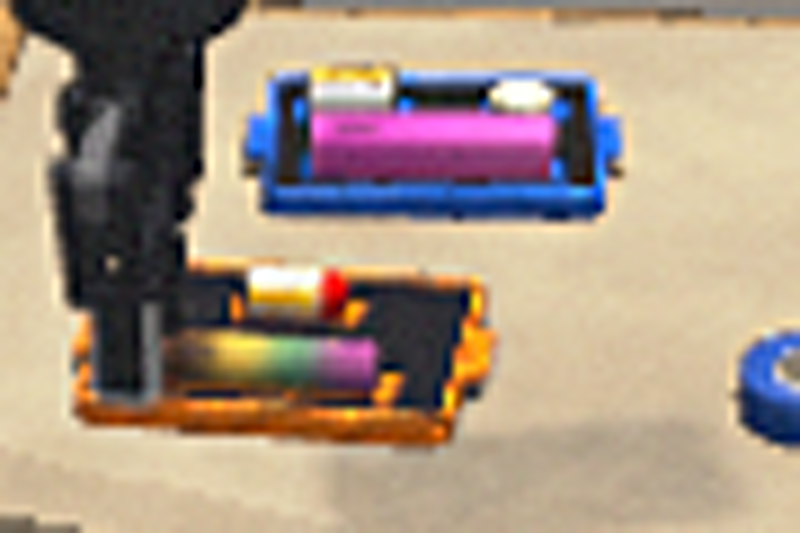

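Both crops show all five parts lying flat in their pockets. In the top crop these are the cap (122,145), black cell (118,298), magenta sleeve (243,218), red cell (517,325) and rainbow sleeve (640,340). Top-view depth puts their centres within 2 mm, and the arm is clear.

```bash
python3 -c "
from bench import job; print(job.hand_in())"
```

```text
the job is handed in; nothing more can be done
None
```

All five parts are in their pockets, measured within about 2 mm of the pocket centres from the top camera, and the job is handed in at about 48 s; no verdict came back, and I did not re-measure the lime sleeve, jig and tape roll, which the arm never reached for.

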